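# Press the brass insert home in a hook plaque on the bench press

## Robot

A 7-joint arm with a two-finger parallel gripper is mounted at the origin on the work surface. World frame = base frame: x ahead of the robot, y to its left, z up, the work surface at z = 0. Lengths are in m, angles in rad, forces in N, time in s.
With the tool pointing down it reaches from about 0.425 to 0.925 m from the base axis. Payload 6.8 kg.
Tool frame: the origin (TCP) lies at the very end of the fingers, on their centre line; the grasp point (between the pads) lies bot.grip_depth behind it (bot.grip_depth is the distance from the TCP to the grasp point, in m); z points along the fingers, y is the line along which they close (so a half turn about z gives the same grasp; the last joint's range is limited). The gripper opens to 85 mm and grips with 20 to 120 N. Pads are 22 mm wide; open, the fingers measure 114 mm over their backs; the gripper's body (76 mm by 85 mm) begins 54 mm behind the grasp point. The pads swing forward as they close: fully open they stand 13 mm farther back than shut.
Start: joints at [1.013, 0.477, 0.022, 1.555, -0.011, 1.109, -0.083], TCP at [0.293, -0.608, 0.231] pointing down, gripper open.
Joint ranges: [-2.96, 2.96], [-0.34, 2.1], [-1.41, 1.46], [0.24, 2.44], [-1.37, 4.51], [0.17, 1.92], [-2.96, 2.96]. Speed limits (rad/s): [2.39, 2.39, 3.14, 3.14, 3.14, 3.14, 3.14].

## Interface

Orientations are given as a unit quaternion [w, x, y, z].
In Python, from station import bot gives the robot as it stands.
- The arm moves only by the tool send_rows, never from a script. Its arguments are lists of equal length, an entry for each row: "slide": the shift along the tool's x, y, z in mm, a list of three; "roll": the turn about the tool's z in degrees; "claw": the opening, from 0 (shut) to 1 (fully open). A call has exactly 8 rows; each row is the pose to reach, as a shift and turn from the pose commanded when the call began, along the tool's axes at that moment; what a row does not reach only later rows make up. A row lasts 1/12 s, in which the tool goes at most 41.7 mm and 7.16 degrees, less where a joint would pass 70% of its speed; a pose out of reach is approached as far as the arm can. A call with a gripper value outside its range is refused whole. The fingers move at their own pace and stop on an object; "force" is the grip in N (left out, the last holds). Time passes only in rows, so rows that repeat a pose let the fingers close, or fill a call up. It gives the time, the measured TCP pose, the force, the opening and the grip force at its end, in the units of the state.
- bot.get_obs(): the state, without advancing time (a new reading comes with each control period).
- bot.read_camera(name): name is "scene" or "top" or "wrist"; returns the picture (420x560x3 uint8, red, green, blue); there is no depth.
- bot.camera_model(name): a dict with "camera_matrix" (3x3 intrinsics, pixels), "camera_from_world" (4x4, takes a point from world to camera coordinates). Camera axes: x right, y down, z forward; pixel columns grow to the right and rows downward; lengths in m; the calibration is good to about 2 mm. A picture is of the moment at which its call begins: read the wrist's pose just before it. camera_model takes no time and is no camera call; for the wrist camera it gives the pose at the moment of the call.
- bot.hand_in(): hands the job in; it is judged then, once.
The state is a dict: "t": time; "q": joint angles; "joint_vel": joint speeds; "joint_torque": joint torques, N m; "eef_pos": TCP position; "tool_rot": TCP orientation; "contact_force": force on the tool from outside, world axes, zero at the start; "torque": the same for the moment, N m; "gripper_width": opening from 0.0 (shut) to 1.0 (fully open); "grasp_force": force on a finger pad.
Only numpy, scipy, OpenCV 4.12 (cv2) and the standard library are available. Lean on these libraries where they do the work, as an engineer would, in place of code of your own. Each camera call takes 0.05 s, during which the arm holds its last target. There are 200 camera calls.

## Task

Take the plaque whose brass insert still stands proud off its peg on the sloping rack, lay it flat on the press bed with the insert centred under the punch, and let go of it. Then push the press pedal right down until it rests firmly on its stop and hold it there a moment, feeling for the stop rather than stamping on it, so that the insert is driven flush; then let the pedal come back up. Leave the plaque lying flat on the bed and everything else where it is.

Things in the scene. Friction and masses are not known exactly. Their poses are not given: they have to be found in the camera images.
- press: Green bench insert press, fixed. Origin on the table straight below the punch; x from the pedal to the column at the back, y to its left, z up. Column: x 60 to 105, y -30 to 30 mm. Over the bed hang the head (y -25 to 25) and, on the punch axis, the ram guide (48 mm across, from 222 mm up); top at 390 mm. Bed open at the front and both sides; load from +y, where there is room.
- bed (a point): Top of the steel bed below the punch, 110 mm above the table, axes as the press. The bed spans x -55 to +55, y -40 to +72 mm; a fence 8 mm high stands on it at x +36 to +42, y -40 to +30. A plaque laid with its length along y, insert at this point, balances on it with its hole end overhanging at +y.
- punch_tip (a point): Centre of the flat lower face of the brass punch, 26 mm across; 43 mm above the bed with the pedal up. It goes down 13 mm per 0.1 rad of pedal and is spring loaded: it yields upward against something firm (8 to 14 N).
- pedal: Press pedal: two dark arms with a yellow-edged black foot plate, sprung up. Origin on the hinge axis, 60 mm up, at press x = +45. Axes as the press when up; pressed, it turns about the press's -y. 3 N at the plate starts it, 10 to 15 N near the stop. The stop, a hidden screw, is met anywhere from 0.24 to 0.33 rad; it is felt as a sharp rise in force, and must itself carry at least 3 N.
- pedal_pad (a point): Centre of the top of the pedal's rubber foot plate (85 mm front to back, 100 mm wide), 201 mm in front of the hinge axis and 138 mm above the table when up; it goes down 50 to 68 mm to the stop. When up the plate slopes 0.30 rad, front edge (press -x) higher; at the stop it is nearly level.
- rack: Wooden rack, fixed: board 210 x 330 mm sloping up 30 degrees along rack +x, away from the robot. Three pegs, 10 mm thick, stand 36 mm square out of the board, 115 mm apart along y, one plaque hung on each. Origin on the table below the board's middle, where its face is 80 mm up.
- plaque: Pale wood slab 160 x 62 x 16 mm, bark long edges, 0.1 to 0.16 kg, lying on the sloping board, hung by its hole on any of the pegs; brass insert, no black hook. Origin: centre of its underside (on the board); x towards the 16 mm hole at x = +62, y across, z out of its face. Insert at x = -55. Grip across y near x = +40, above the board; lift 40 mm along z to clear the peg.
- insert: Brass threaded insert started in the plaque, flange 20 mm across, 3 mm thick. Origin at the flange's underside: 22 to 24 mm from the plaque's underside along its z while proud, 16 mm when flush (flange on the wood). About 9 N moves it and it stays where it is pushed.
- plaque_done1: Finished plaque with a black hook, same size and axes as the plaque, on another peg; leave it.
- plaque_done2: The other finished plaque with a black hook; leave it.
- glue: White glue bottle, orange label, red cap, 60 mm across, 190 mm tall, origin under its centre; leave it.
- slice_a: Round wood slice with bark, 92 mm across, 18 mm high, origin under its centre; leave it.
- slice_b: Round wood slice, 110 mm across, 18 mm high; leave it.
- slice_c: Round wood slice, 100 mm across, 18 mm high, lying on slice_b; leave it.
- mallet: Mallet lying on the table, 280 mm long; leave it.

How it is judged:
On the way, in this order (a step that is already met when the one before it is completed fails the run):
1. the plaque lies flat on the press bed, let go, its insert under the punch and still proud (horizontal distance between insert and punch_tip below 0.01 m and z of plaque in the frame of press between 0.106 and 0.114 m and angle between plaque's own z axis and vertical below 0.05 rad and z of insert in the frame of plaque above 0.0205 m and contact force between the fingers and plaque below 0.2 N), for 0.2 s.
2. the pedal is held firmly on its stop and the insert is flush (contact force between pedal and press above 3 N and z of insert in the frame of plaque below 0.0175 m and horizontal distance between insert and punch_tip below 0.01 m and z of plaque in the frame of press between 0.106 and 0.114 m and angle between plaque's own z axis and vertical below 0.05 rad), for 0.3 s.
At the end, for the whole second after the job is handed in: The insert is flush within 1.5 mm; the plaque lies flat and still on the bed, insert within 10 mm of the punch axis; the pedal is back up within 8 mm; the two finished plaques and all other loose things are within 30 mm of where they were (z of insert in the frame of plaque below 0.0175 m and horizontal distance between insert and punch_tip below 0.01 m and z of plaque in the frame of press between 0.106 and 0.114 m and angle between plaque's own z axis and vertical below 0.05 rad and z of pedal_pad in the frame of press above 0.13 m and linear speed of plaque below 0.02 m/s and distance of each of plaque_done1, plaque_done2, glue, slice_a, slice_b, slice_c, mallet from where it was at the start of the episode below 0.03 m); the robot touches nothing.
It fails at once if the pedal is stamped on: pushed with more than 50 N (contact force between any of the arm, the fingers and pedal above 50 N).
It fails at once if another loose thing is knocked more than 30 mm from its place (not (distance of each of plaque_done1, plaque_done2, glue, slice_a, slice_b, slice_c, mallet from where it was at the start of the episode below 0.03 m)).
It also fails if it takes over 67 s, if anything falls off the work surface, if the arm or the gripper's body presses on something with over 40 N, if the wrist force passes 120 N, or if a joint passes its speed limit or range.

## Working session

There is one attempt and no reset: what is moved stays moved. The work goes in short steps, Python scripts to look and compute and a tool call to move; the robot and the scene stay as the last step left them, time stands still between calls to the robot, and variables do not carry over. Pictures are saved under pics/ and viewed, at most 10 in all, crops included, and the job is handed in when it is done.

Besides the shell and the picture viewer there is one more tool, called after "Request:" as name([rows], argument=value, ...), one row to a line, values as JSON. send_rows: Moves the arm, as the interface text tells. Its arguments: {"type":"object","properties":{"slide":{"type":"array","items":{"type":"array","items":{"type":"number"}}},"roll":{"type":"array","items":{"type":"number"}},"claw":{"type":"array","items":{"type":"number"}},"force":{"type":"number"}},"required":["slide","roll","claw"]}

```bash
ls; mkdir -p pics
python3 - <<'E'
from station import bot
import cv2,numpy as np
o=bot.get_obs();print(o['t'],o['eef_pos'],o['tool_rot'],o['contact_force'],o['gripper_width'],bot.grip_depth)
for n in ("scene","top"):
    im=bot.read_camera(n);cv2.imwrite(f"pics/{n}0.png",im[:,:,::-1])
    m=bot.camera_model(n);print(n,np.round(m['camera_matrix'],1).tolist(),np.round(m['camera_from_world'],4).tolist())
E
```

```text
pics
0.0 [ 0.29319995 -0.6073421   0.23035244] [-8.52765436e-04  9.74812992e-01  2.23022034e-01 -2.75504873e-04] [-0.18073553 -0.33996955 -0.14853881] 1.0002733608886736 0.0187
scene [[467.6, 0.0, 277.0], [0.0, 467.6, 211.2], [0.0, 0.0, 1.0]] [[0.1456, 0.9892, -0.018, -0.0262], [0.5831, -0.1005, -0.8061, -0.2081], [-0.7992, 0.1069, -0.5915, 1.7029], [0.0, 0.0, 0.0, 1.0]]
top [[456.8, 0.0, 281.3], [0.0, 456.8, 207.9], [0.0, 0.0, 1.0]] [[-0.0094, -0.9999, -0.0131, -0.0363], [-0.9856, 0.0115, -0.1687, 0.5443], [0.1688, 0.0114, -0.9856, 1.4234], [0.0, 0.0, 0.0, 1.0]]
```

View pics/scene0.png

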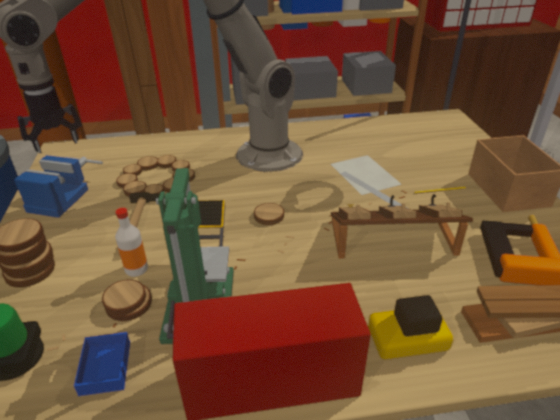

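View pics/top0.png

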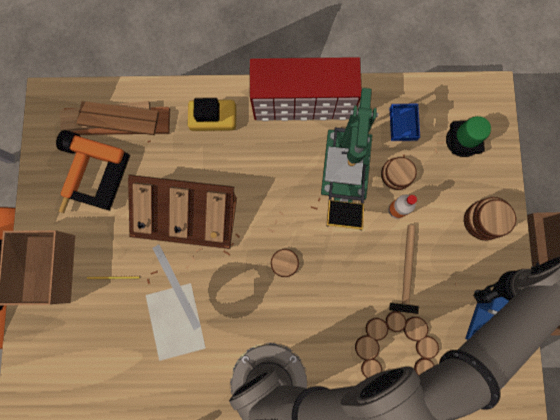

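Scene: the press is right of centre (top view ~(348,165), pedal at (345,213)). The rack is at ~(182,212) with three plaques at columns ~142, 180 and 215. I'll enlarge both regions.

```bash
cat > h.py <<'E'
import numpy as np,cv2
from station import bot
def ray(m,u,v):
    K=np.array(m['camera_matrix']);T=np.array(m['camera_from_world']);R=T[:3,:3]
    c=-R.T@T[:3,3]; d=R.T@np.linalg.solve(K,[u,v,1]); return c,d
def onz(m,u,v,z):
    c,d=ray(m,u,v); return c+d*(z-c[2])/d[2]
def proj(m,p):
    T=np.array(m['camera_from_world']);q=T[:3,:3]@np.asarray(p)+T[:3,3];q=np.array(m['camera_matrix'])@q;return q[:2]/q[2]
E
python3 - <<'E'
import cv2,numpy as np
a=cv2.imread('pics/top0.png')
r=cv2.resize(a[165:260,115:250],None,fx=5.8,fy=5.8,interpolation=cv2.INTER_CUBIC)
cv2.imwrite('pics/rack0.png',r)
p=cv2.resize(a[85:235,305:415],None,fx=4,fy=4,interpolation=cv2.INTER_CUBIC)
cv2.imwrite('pics/press0.png',p); print(r.shape,p.shape)
E
```

```text
(551, 783, 3) (600, 440, 3)
```

View pics/rack0.png

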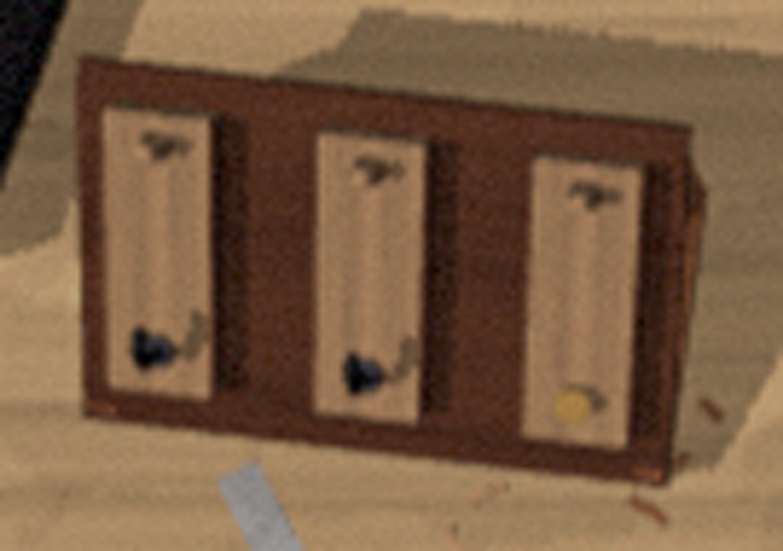

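View pics/press0.png

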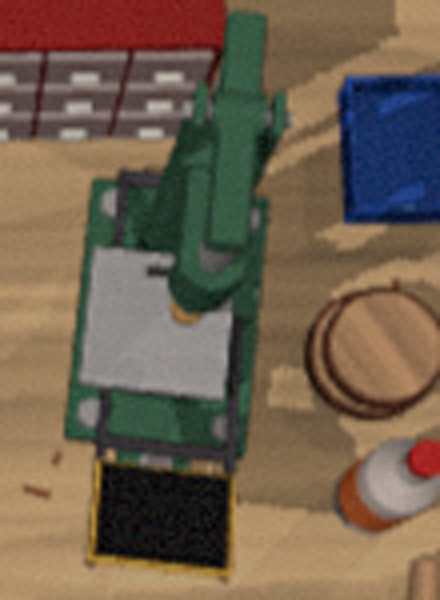

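The rightmost plaque (crop ~(583,300)) carries the brass insert at ~(573,404), and the two left ones have black hooks. The bed's grey corners are at crop ~(95,248), (80,388), (225,398), and the pedal plate is at ~(163,517).

Run:
```python
from h import *
from scipy.spatial.transform import Rotation as Ro
m=bot.camera_model('top');r=lambda u,v,z:onz(m,u/5.8+115-.4,v/5.8+165-.4,z)
np.set_printoptions(precision=4,suppress=True)
A=r(80,58,.1325);B=r(692,127,.1325);C=r(666,485,.0275);D=r(85,415,.0275)
print('board',A,B,C,D,'len',np.linalg.norm(A-B),np.linalg.norm(C-D),np.linalg.norm(A-D),np.linalg.norm(B-C))
cen=(A+B+C+D)/4; yv=(A-B+D-C)[:2]; yv/=np.linalg.norm(yv); xv=np.array([yv[1],-yv[0]]);print('rack',cen,'yaw',np.arctan2(xv[1],xv[0]))
X=np.r_[xv*np.cos(np.pi/6),.5];Z=np.r_[-xv*.5,np.cos(np.pi/6)]; 
# plaque top-face corners on plane offset 16mm
def onpl(u,v,h):
    c,d=ray(m,u/5.8+114.6,v/5.8+164.6); p0=np.r_[cen[:2],.08]+Z*h; return c+d*((p0-c)@Z)/(d@Z)
P=[onpl(*q,.016) for q in [(533,155),(643,165),(628,447),(522,437)]]
print('pl edges',[np.linalg.norm(P[i]-P[i-1]) for i in range(4)])
pc=sum(P)/4; print('plaque top centre',pc); ins=onpl(573,404,.026);print('insert',ins,(ins-pc)@X)
px=(P[0]+P[1]-P[2]-P[3]);px/=np.linalg.norm(px);print('px',px,'X',X,'Z',Z)
w=lambda u,v,z:onz(m,u/4+305-.4,v/4+85-.4,z)
TL=w(95,248,.11);BL=w(80,388,.11);BR=w(225,398,.11);print('bed',TL,BL,BR,np.linalg.norm(TL-BL),np.linalg.norm(BL-BR))
yy=(BL-BR)[:2];xx=(TL-BL)[:2];print('yaws',np.arctan2(-yy[0],yy[1]),np.arctan2(xx[1],xx[0]))
yaw=(np.arctan2(-yy[0],yy[1])+np.arctan2(xx[1],xx[0]))/2
R=np.array([[np.cos(yaw),-np.sin(yaw)],[np.sin(yaw),np.cos(yaw)]])
for p,l in((TL,(.055,.072)),(BL,(-.055,.072)),(BR,(-.055,-.04))):print('press org',p[:2]-R@l)
# pedal pad: centre press (-.156,0,.138)
pp=[w(90,565,.15),w(230,575,.15),w(97,462,.126),w(235,472,.126)];pm=sum(pp)/4;print('pad',pm,'->org',pm[:2]-R@[-.156,0])
```

```text
board [0.6386 0.4265 0.1325] [0.5971 0.101  0.1325] [0.4176 0.1261 0.0275] [0.4601 0.4514 0.0275] len 0.32804916116092503 0.3279994559073118 0.20859148933579755 0.20949381401431322
rack [0.5283 0.2762 0.08  ] yaw -0.12821657486999477
pl edges [np.float64(0.16290277083590413), np.float64(0.058284180347464236), np.float64(0.16283103170627203), np.float64(0.058474671816928156)]
plaque top centre [0.5092 0.1638 0.0958]
insert [0.4576 0.1704 0.0773] -0.0543724136981547
px [ 0.8593 -0.1081  0.5   ] X [ 0.8589 -0.1107  0.5   ] Z [-0.4959  0.0639  0.866 ]
bed [ 0.7267 -0.1925  0.11  ] [ 0.6142 -0.1779  0.11  ] [ 0.6049 -0.2897  0.11  ] 0.11347299119503154 0.11224173724564321
yaws -0.08310289441981317 -0.129254169295029
press org [ 0.6644 -0.2583]
press org [ 0.6613 -0.2553]
press org [ 0.6638 -0.2558]
pad [ 0.5073 -0.2351  0.138 ] ->org [ 0.6624 -0.2516]
```

```bash
cat >> h.py <<'E'
from scipy.spatial.transform import Rotation as Ro
def go(target,yaw_y=None):
    "print slide (mm) and roll (deg) to TCP target; yaw_y = wanted world yaw of tool y, deg"
    o=bot.get_obs();w,x,y,z=o['tool_rot'];R=Ro.from_quat([x,y,z,w]).as_matrix()
    s=R.T@(np.array(target)-o['eef_pos'])*1e3; yw=np.degrees(np.arctan2(R[1,1],R[0,1]))
    print('t',round(o['t'],2),'pos',np.round(o['eef_pos'],4),'yaw_y',round(yw,1),'tilt',np.round(R[:,2],3),'F',np.round(o['contact_force'],1),'w',round(o['gripper_width'],3),'gf',round(o['grasp_force'],1))
    print('slide',np.round(s,1),'roll',None if yaw_y is None else round(-((yaw_y-yw+180)%360-180),1)); return R
E
python3 -c "
from h import *
print(go([.549,.159,.27],-97.35))"
```

```text
t 0.1 pos [ 0.2932 -0.6074  0.2304] yaw_y -64.2 tilt [-0.001  0.001 -1.   ] F [0.2 0.5 0.4] w 1.002 gf 0.0
slide [ 563.5 -579.   -38.7] roll 33.1
[[ 9.00538514e-01  4.34775410e-01 -8.52366926e-04]
 [ 4.34776228e-01 -9.00537310e-01  1.47837912e-03]
 [-1.24825329e-04 -1.70192622e-03 -9.99998544e-01]]
```

Request:
send_rows([
  [27, -27, -10],
  [54, -55, -20],
  [81, -83, -30],
  [108, -111, -39],
  [136, -139, -39],
  [164, -168, -39],
  [192, -197, -39],
  [220, -226, -39],
], roll=[4, 8, 12, 16, 20, 24, 29, 33], claw=[1, 1, 1, 1, 1, 1, 1, 0.88])

```text
t: 0.77
eef_pos: [0.3933, -0.3067, 0.2702]
tool_rot: [-0.0, 0.998, -0.065, -0.0]
contact_force: [1.1, 0.0, -0.0]
gripper_width: 0.891
grasp_force: 0.0
```

```bash
python3 -c "
from h import *
go([.549,.159,.27],-97.35)"
```

```text
t 0.77 pos [ 0.3933 -0.3067  0.2702] yaw_y -97.5 tilt [-0.  0. -1.] F [ 1.1  0.  -0. ] w 0.891 gf 0.0
slide [ 9.37e+01 -4.82e+02  2.00e-01] roll -0.1
```

Request:
send_rows([
  [8, -40, 0],
  [16, -80, 0],
  [24, -120, 0],
  [32, -160, 0],
  [40, -200, 0],
  [48, -240, 0],
  [56, -280, 0],
  [64, -320, 0],
], roll=[0, 0, 0, 0, 0, 0, 0, 0], claw=[0.88, 0.88, 0.88, 0.88, 0.88, 0.88, 0.88, 0.88])

```text
t: 1.43
eef_pos: [0.4971, 0.0026, 0.2702]
tool_rot: [0.0, 0.998, -0.063, -0.0]
contact_force: [0.6, -0.4, 0.0]
gripper_width: 0.88
grasp_force: 0.0
```

Request:
send_rows([
  [8, -40, 0],
  [15, -80, 0],
  [22, -120, 0],
  [29, -150, 0],
  [29, -158, 0],
  [29, -158, 0],
  [29, -158, 20],
  [29, -158, 40],
], roll=[0, 0, 0, 0, 0, 0, 0, 0], claw=[0.88, 0.88, 0.88, 0.88, 0.88, 0.88, 0.88, 0.88])

```text
t: 2.1
eef_pos: [0.5464, 0.1521, 0.2306]
tool_rot: [0.0, 0.998, -0.064, 0.001]
contact_force: [0.3, -0.6, -0.2]
gripper_width: 0.88
grasp_force: 0.0
```

```bash
python3 -c "
from h import *
go([.549,.159,.12],-97.35)
m=bot.camera_model('wrist');im=bot.read_camera('wrist');cv2.imwrite('pics/w1.png',im[:,:,::-1])
for d in ([.5515,.1584,.1019],):print(proj(m,d))
"
```

```text
t 2.1 pos [0.5464 0.1521 0.2306] yaw_y -97.3 tilt [ 0.002 -0.001 -1.   ] F [ 0.3 -0.6 -0.2] w 0.88 gf 0.0
slide [  1.5  -7.2 110.6] roll 0.0
[269.77267311 193.89433902]
```

View pics/w1.png

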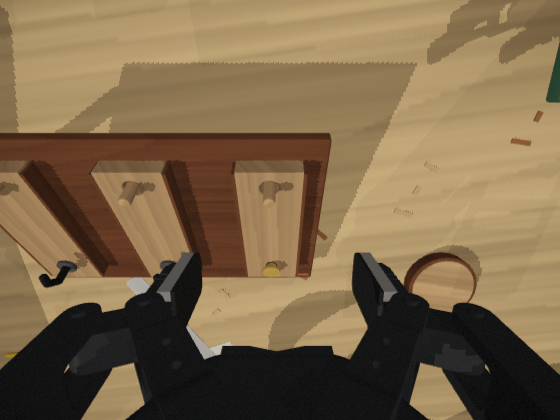

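The wrist view confirms the calibration: the target plaque's middle is at column ~270 at row 194 (predicted 269.8), and the insert is at (271,269).

Request:
send_rows([
  [2, -7, 10],
  [2, -7, 30],
  [2, -7, 55],
  [2, -7, 80],
  [2, -7, 100],
  [2, -7, 108],
  [2, -7, 114],
  [2, -7, 114],
], roll=[0, 0, 0, 0, 0, 0, 0, 0], claw=[0.88, 0.88, 0.88, 0.88, 0.88, 0.88, 0.88, 0.88])

```text
t: 2.82
eef_pos: [0.5487, 0.1601, 0.1161]
tool_rot: [0.0, 0.998, -0.063, -0.0]
contact_force: [0.4, -0.5, -0.1]
gripper_width: 0.881
grasp_force: 0.0
```

```bash
python3 -c "
from h import *
go([.549,.159,.11],-97.35)
m=bot.camera_model('wrist');im=bot.read_camera('wrist');cv2.imwrite('pics/w2.png',im[:,:,::-1])
"
```

```text
t 2.82 pos [0.5487 0.1601 0.1161] yaw_y -97.3 tilt [-0.001 -0.    -1.   ] F [ 0.4 -0.5 -0.1] w 0.881 gf 0.0
slide [0.4 1.1 6.1] roll 0.1
```

View pics/w2.png

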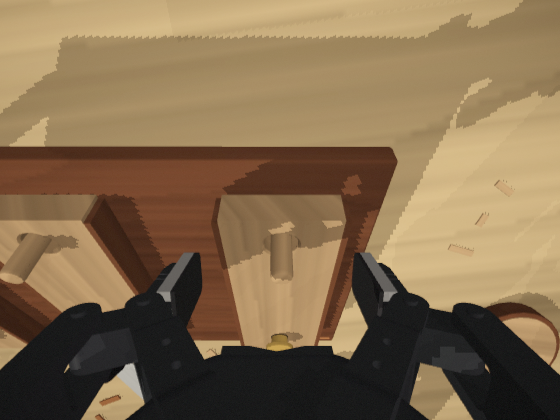

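The fingers straddle the plaque, peg at (282,255), and nothing touches yet. I'll lower slowly and feel for the board.

Request:
send_rows([
  [0, 1, 1],
  [0, 1, 2],
  [0, 1, 3],
  [0, 1, 4],
  [0, 1, 5],
  [0, 1, 6],
  [0, 1, 7],
  [0, 1, 7],
], roll=[0, 0, 0, 0, 0, 0, 0, 0], claw=[0.86, 0.86, 0.86, 0.86, 0.86, 0.86, 0.86, 0.86])

```text
t: 3.53
eef_pos: [0.5484, 0.1595, 0.1091]
tool_rot: [0.0, 0.998, -0.063, -0.0]
contact_force: [-0.4, -1.2, 0.8]
gripper_width: 0.859
grasp_force: 0.0
```

Request:
send_rows([
  [0, 0, 1],
  [0, 0, 2],
  [0, 0, 3],
  [0, 0, 4],
  [0, 0, 5],
  [0, 0, 5],
  [0, 0, 5],
  [0, 0, 5],
], roll=[0, 0, 0, 0, 0, 0, 0, 0], claw=[0.82, 0.82, 0.82, 0.82, 0.82, 0.82, 0.82, 0.82])

```text
t: 4.2
eef_pos: [0.5485, 0.1595, 0.1043]
tool_rot: [-0.0, 0.998, -0.063, 0.0]
contact_force: [-0.1, 0.0, 0.6]
gripper_width: 0.822
grasp_force: 0.0
```

Request:
send_rows([
  [0, 0, 0],
  [0, 0, 0],
  [0, 0, 0],
  [0, 0, 0],
  [0, 0, 0],
  [0, 0, 0],
  [0, 0, 0],
  [0, 0, 0],
], roll=[0, 0, 0, 0, 0, 0, 0, 0], claw=[0.6, 0.6, 0.6, 0.6, 0.6, 0.6, 0.6, 0.6], force=70)

```text
t: 4.87
eef_pos: [0.5487, 0.1595, 0.105]
tool_rot: [0.0, 0.998, -0.063, 0.0]
contact_force: [-1.7, -0.8, 5.2]
gripper_width: 0.7
grasp_force: 75.6
```

Request:
send_rows([
  [-1.7, 0, -3],
  [-4, 0, -7],
  [-7.5, 0, -13],
  [-11.5, 0, -20],
  [-16, 0, -28],
  [-21, 0, -36],
  [-26, 0, -45],
  [-26, 0, -60],
], roll=[0, 0, 0, 0, 0, 0, 0, 0], claw=[0.6, 0.6, 0.6, 0.6, 0.6, 0.6, 0.6, 0.6])

```text
t: 5.53
eef_pos: [0.5201, 0.1631, 0.1643]
tool_rot: [0.0, 0.998, -0.062, -0.002]
contact_force: [0.2, 0.6, -1.6]
gripper_width: 0.7
grasp_force: 75.5
```

```bash
python3 -c "
from h import *
go([.53,.159,.30],-97.35)
im=bot.read_camera('wrist');cv2.imwrite('pics/w3.png',im[:,:,::-1])
"
```

```text
t 5.53 pos [0.5201 0.1631 0.1643] yaw_y -97.1 tilt [-0.003 -0.001 -1.   ] F [ 0.2  0.6 -1.6] w 0.7 gf 75.5
slide [   9.9    3.  -135.8] roll 0.2
```

View pics/w3.png

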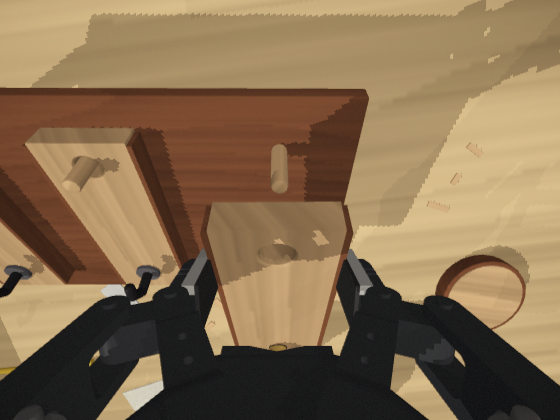

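The plaque is off its peg and held firmly, hole at (277,254), still sloped. Next I'll refine the press yaw with masks on the saved top picture.

Run:
```python
from h import *
np.set_printoptions(precision=4,suppress=True)
m=bot.camera_model('top');a=cv2.imread('pics/top0.png')
h=cv2.cvtColor(a,cv2.COLOR_BGR2HSV)
g=((h[...,1]<45)&(h[...,2]>110)).astype(np.uint8); g[:, :318]=0;g[:,372:]=0;g[:140]=0;g[190:]=0
n,l,s,c=cv2.connectedComponentsWithStats(g);k=1+np.argmax(s[1:,4]);g=(l==k);print(s[k])
# left boundary rows, bottom boundary columns
L=np.array([onz(m,np.where(g[v])[0].min()-.5,v,.11)[:2] for v in range(152,178)])
B=np.array([onz(m,u,np.where(g[:,u])[0].max()+.5,.11)[:2] for u in range(329,357)])
def fit(P):
    vx,vy,x,y=cv2.fitLine(P.astype(np.float32),cv2.DIST_HUBER,0,.0005,.01).ravel();return np.array([vx,vy]),np.array([x,y])
dl,pl=fit(L);db,pb=fit(B)
dl*=np.sign(dl[0]);db*=np.sign(db[1])
y1=np.arctan2(dl[1],dl[0]);y2=np.arctan2(-db[0],db[1]);print('yaws',y1,y2)
t=np.linalg.solve(np.c_[dl,-db],pb-pl);cor=pl+dl*t[0]
yl=((h[...,0]>18)&(h[...,0]<35)&(h[...,1]>150)&(h[...,2]>110)).astype(np.uint8);yl[:195]=0;yl[232:]=0;yl[:,:322]=0;yl[:,368:]=0
r=cv2.minAreaRect(cv2.findNonZero(yl));bx=cv2.boxPoints(r);o=bx[np.argsort(bx[:,1])]
q=[onz(m,*p,.126) for p in o[:2]]+[onz(m,*p,.15) for p in o[2:]];q=np.array(q)
q[:2]=q[:2][np.argsort(q[:2,1])];q[2:]=q[2:][np.argsort(q[2:,1])]
print('pad',q.mean(0),np.linalg.norm(q[0]-q[1]),np.linalg.norm(q[0]-q[2]))
e=q[3]-q[2];e2=q[1]-q[0];e3=q[0]+q[1]-q[2]-q[3];print('pad yaws',np.arctan2(-e[0],e[1]),np.arctan2(-e2[0],e2[1]),np.arctan2(e3[1],e3[0]))
for yaw in (-.09,-.11,-.125):
    c_,s_=np.cos(yaw),np.sin(yaw);R=np.array([[c_,-s_],[s_,c_]]);o=cor-R@[-.055,.072];print(yaw,'org',o,'pad->org',q.mean(0)[:2]-R@[-.156,0])
```

```text
[325 147  38  38 975]
yaws -0.1350739 -0.12503333
pad [ 0.5063 -0.2347  0.138 ] 0.1103632701257803 0.08393642273250605
pad yaws -0.12951988829043878 -0.1313700198877622 -0.17956639583310158
-0.09 org [ 0.6668 -0.2541] pad->org [ 0.6617 -0.2487]
-0.11 org [ 0.6652 -0.2551] pad->org [ 0.6614 -0.2518]
-0.125 org [ 0.6641 -0.2558] pad->org [ 0.6611 -0.2541]
```

Request:
send_rows([
  [10, 3, -20],
  [10, 3, -50],
  [10, 3, -80],
  [10, 3, -110],
  [10, 3, -130],
  [10, 3, -136],
  [10, 3, -136],
  [10, 3, -136],
], roll=[0, -3, -8, -14, -20, -26, -32, -38], claw=[0.6, 0.6, 0.6, 0.6, 0.6, 0.6, 0.6, 0.6])

```text
t: 6.25
eef_pos: [0.532, 0.159, 0.3014]
tool_rot: [-0.0, 0.963, 0.268, 0.001]
contact_force: [0.1, 0.1, -1.2]
gripper_width: 0.703
grasp_force: 76.0
```

```bash
python3 -c "
from h import *
go([.684,-.099,.25],-7.4)"
```

```text
t 6.25 pos [0.532  0.159  0.3014] yaw_y -58.9 tilt [ 0.002  0.    -1.   ] F [ 0.1  0.1 -1.2] w 0.703 gf 76.0
slide [ -3.2 299.4  51.5] roll -51.5
```

Request:
send_rows([
  [0, 20, 0],
  [0, 55, 0],
  [-1, 92, 0],
  [-2, 130, 0],
  [-3, 168, 0],
  [-3, 206, 0],
  [-3, 244, 0],
  [-3, 270, 0],
], roll=[-6, -13, -20, -27, -34, -41, -47, -51.5], claw=[0.6, 0.6, 0.6, 0.6, 0.6, 0.6, 0.6, 0.6])

```text
t: 6.92
eef_pos: [0.6685, -0.0791, 0.3]
tool_rot: [0.0, 0.753, 0.659, -0.0]
contact_force: [0.8, -0.2, -1.2]
gripper_width: 0.699
grasp_force: 76.0
```

```bash
python3 -c "
from h import *
go([.684,-.099,.22],-7.4)"
```

```text
t 6.92 pos [ 0.6685 -0.0791  0.3   ] yaw_y -7.6 tilt [-0.    -0.001 -1.   ] F [ 0.8 -0.2 -1.2] w 0.699 gf 76.0
slide [-17.5  18.   80. ] roll -0.2
```

Request:
send_rows([
  [-6, 6, 10],
  [-12, 12, 30],
  [-17, 18, 55],
  [-17, 18, 80],
  [-17, 18, 100],
  [-17, 18, 110],
  [-17, 18, 112],
  [-17, 18, 112],
], roll=[0, 0, 0, 0, 0, 0, 0, 0], claw=[0.6, 0.6, 0.6, 0.6, 0.6, 0.6, 0.6, 0.6])

```text
t: 7.58
eef_pos: [0.6831, -0.0935, 0.1882]
tool_rot: [-0.0, 0.753, 0.658, -0.0]
contact_force: [0.7, -0.0, -1.1]
gripper_width: 0.704
grasp_force: 75.9
```

```bash
python3 -c "
from h import *
go([.684,-.099,.17],-7.4)
a=bot.read_camera('wrist')[:,:,::-1];s=bot.read_camera('scene')[:,:,::-1][150:360,130:300]
t=bot.read_camera('top')[:,:,::-1][100:240,290:400]
s=cv2.resize(s,None,fx=2.4,fy=2.4);cv2.imwrite('pics/c1.png',np.hstack([cv2.resize(a,(390,292)),np.vstack([s])[:292]])) if 0 else None
A=cv2.resize(a,(400,300));S=cv2.resize(s,(400,494*400//408))[:500];T=cv2.resize(t,(393,500))
c=np.zeros((600,800,3),np.uint8);c[:300,:400]=A;c[300:600,:400]=cv2.resize(t,(236,300))[:, :].__class__(0) if 0 else 0
c[:S.shape[0],400:800]=S;c[300:600,:236]=cv2.resize(t,(236,300));cv2.imwrite('pics/c1.png',c)
"
```

```text
t 7.58 pos [ 0.6831 -0.0935  0.1882] yaw_y -7.7 tilt [-0.001  0.    -1.   ] F [ 0.7 -0.  -1.1] w 0.704 gf 75.9
slide [-5.3  1.7 18.2] roll -0.3
```

View pics/c1.png

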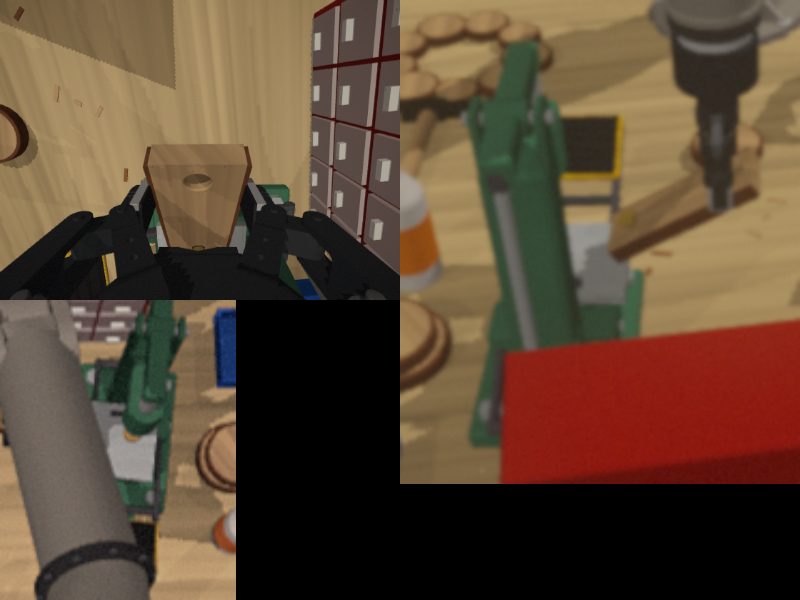

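The plaque (scene crop ~(680,215)) is tilted about 30° with its insert end low over the bed's +y side. I'll lower it so the bed pivots it flat in the grip.

Request:
send_rows([
  [-2, 0, 4],
  [-4, 0, 8],
  [-5, 1, 12],
  [-5, 1, 15],
  [-5, 1, 18],
  [-5, 1, 21],
  [-5, 1, 24],
  [-5, 1, 24],
], roll=[0, 0, 0, 0, 0, 0, 0, 0], claw=[0.6, 0.6, 0.6, 0.6, 0.6, 0.6, 0.6, 0.6], force=35)

```text
t: 8.4
eef_pos: [0.6847, -0.0968, 0.1655]
tool_rot: [-0.0, 0.753, 0.659, 0.002]
contact_force: [-0.3, 3.8, 7.4]
gripper_width: 0.697
grasp_force: 76.7
```

Request:
send_rows([
  [0, 0, 2],
  [0, 0, 4],
  [0, 0, 6],
  [0, 0, 8],
  [0, 0, 10],
  [0, 0, 12],
  [0, 0, 14],
  [0, 0, 16],
], roll=[0, 0, 0, 0, 0, 0, 0, 0], claw=[0.6, 0.6, 0.6, 0.6, 0.6, 0.6, 0.6, 0.6], force=30)

```text
t: 9.07
eef_pos: [0.6858, -0.0966, 0.1504]
tool_rot: [0.001, 0.752, 0.659, 0.003]
contact_force: [1.2, 4.2, 7.9]
gripper_width: 0.702
grasp_force: 77.7
```

Request:
send_rows([
  [0, 0, 3],
  [0, 0, 6],
  [0, 0, 9],
  [0, 0, 12],
  [0, 0, 15],
  [0, 0, 18],
  [0, 0, 20],
  [0, 0, 22],
], roll=[0, 0, 0, 0, 0, 0, 0, 0], claw=[0.6, 0.6, 0.6, 0.6, 0.6, 0.6, 0.6, 0.6])

```text
t: 9.73
eef_pos: [0.6853, -0.0973, 0.1278]
tool_rot: [0.001, 0.753, 0.659, 0.002]
contact_force: [-0.9, 4.5, 5.1]
gripper_width: 0.7
grasp_force: 78.7
```

Request:
send_rows([
  [0, 0, 2],
  [0, 0, 4],
  [0, 0, 6],
  [0, 0, 8],
  [0, 0, 9],
  [0, 0, 10],
  [0, 0, 11],
  [0, 0, 11],
], roll=[0, 0, 0, 0, 0, 0, 0, 0], claw=[0.6, 0.6, 0.6, 0.6, 0.6, 0.6, 0.6, 0.6])

```text
t: 10.4
eef_pos: [0.6851, -0.0977, 0.1164]
tool_rot: [0.001, 0.753, 0.659, 0.002]
contact_force: [1.7, 3.5, 4.6]
gripper_width: 0.696
grasp_force: 79.0
```

Request:
send_rows([
  [0, 0, 0.5],
  [0, 0, 1],
  [0, 0, 1.5],
  [0, 0, 2],
  [0, 0, 2.5],
  [0, 0, 3],
  [0, 0, 3],
  [0, 0, 3],
], roll=[0, 0, 0, 0, 0, 0, 0, 0], claw=[0.6, 0.6, 0.6, 0.6, 0.6, 0.6, 0.6, 0.6])

```text
t: 11.07
eef_pos: [0.6844, -0.099, 0.1128]
tool_rot: [0.0, 0.753, 0.658, 0.001]
contact_force: [1.2, 4.0, 6.3]
gripper_width: 0.701
grasp_force: 79.1
```

```bash
cat > see.py <<'E'
from h import *
o=bot.get_obs();m=bot.camera_model('wrist');a=bot.read_camera('wrist')[:,:,::-1].copy();cv2.imwrite('pics/wl.png',a)
hv=cv2.cvtColor(a,cv2.COLOR_BGR2HSV)
go([.684,-.099,.17],-7.4)
org=np.array([.6632,-.2558]);c,s=np.cos(-.13),np.sin(-.13)
def press(u,v,z):
    p=onz(m,u,v,z)[:2]-org;return np.round([c*p[0]+s*p[1],-s*p[0]+c*p[1]],4)
# hole: dark blob region / end edge near column 280
print('px of press(0,.16,.126)',proj(m,[org[0]+.16*-s,org[1]+.16*c,.126]))
E
python3 see.py; python3 -c "
import cv2
a=cv2.imread('pics/wl.png');cv2.imwrite('pics/wl2.png',cv2.resize(a[150:370,130:430],(795,583)))"
```

```text
t 11.12 pos [ 0.6844 -0.099   0.1128] yaw_y -7.7 tilt [ 0.002  0.    -1.   ] F [1.7 3.9 5.4] w 0.702 gf 79.1
slide [ -0.   -0.3 -57.2] roll -0.3
px of press(0,.16,.126) [274.96028174 270.1968793 ]
```

View pics/wl2.png

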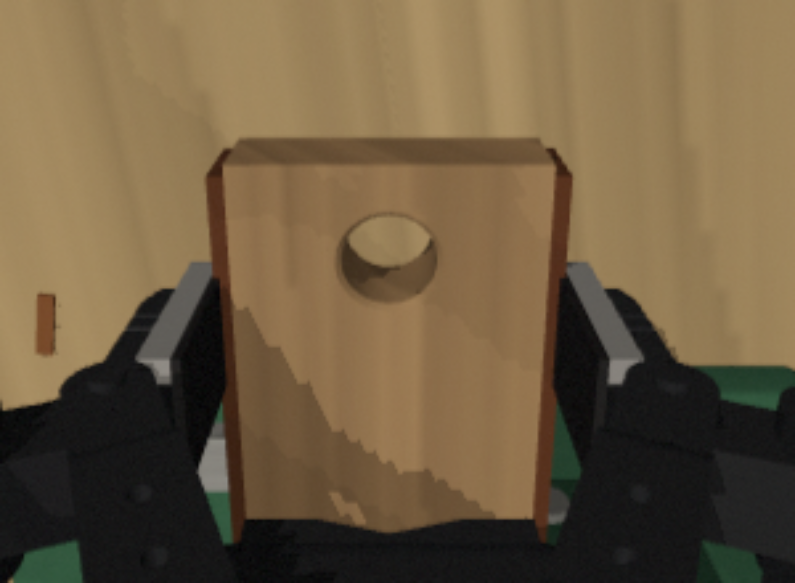

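The plaque looks flat: hole centre at crop (389,257), i.e. image (276.8,247.0), and end edge of the top face at image row 211.5.

Run:
```python
from see import *
for n,(u,v) in dict(hole=(276.8,247.0),end=(276.5,211.5),holeL=(130+337/2.65,247),holeR=(130+438/2.65,247),L=(130+228/2.65,247),R=(130+549/2.65,247),L2=(130+240/2.65,330),R2=(130+540/2.65,330)).items(): print(n,press(u,v,.126))
```

```text
t 11.17 pos [ 0.6844 -0.099   0.1128] yaw_y -7.7 tilt [ 0.002  0.    -1.   ] F [1.4 3.2 5.3] w 0.7 gf 79.1
slide [ -0.1  -0.3 -57.2] roll -0.3
px of press(0,.16,.126) [274.95826561 270.18060148]
hole [0.0009 0.1722]
end [0.0009 0.1898]
holeL [-0.0084  0.1722]
holeR [0.0097 0.1722]
L [-0.0278  0.1723]
R [0.0295 0.1721]
L2 [-0.0283  0.1257]
R2 [0.0303 0.1254]
```

```bash
cat > ins.py <<'E'
from see import *
ms=bot.camera_model('scene');b=bot.read_camera('scene')[:,:,::-1];H=cv2.cvtColor(b,cv2.COLOR_BGR2HSV)
def W(x,y,z):return [org[0]+c*x-s*y,org[1]+s*x+c*y,z]
def pp(u,v,z):
    p=onz(ms,u,v,z)[:2]-org;return np.round([c*p[0]+s*p[1],-s*p[0]+c*p[1]],4)
cv2.imwrite('pics/sc.png',b)
print([np.round(proj(ms,W(0,y,.136)),1) for y in (0,.048,.055)])
M=((H[...,0]>17)&(H[...,0]<32)&(H[...,1]>130)&(H[...,2]>90)).astype(np.uint8)
M[:225]=0;M[300:]=0;M[:,:170]=0;M[:,260:]=0
n,l,st,ce=cv2.connectedComponentsWithStats(M)
for i in range(1,n):
    if st[i,4]>5:print(st[i],ce[i],pp(*ce[i],.136))
u,v=200,230
cv2.imwrite('pics/scc.png',cv2.resize(b[215:295,175:255],(600,600),interpolation=cv2.INTER_CUBIC))
E
python3 ins.py
```

```text
t 11.22 pos [ 0.6844 -0.099   0.1129] yaw_y -7.7 tilt [ 0.002  0.    -1.   ] F [0.7 2.9 5.7] w 0.703 gf 79.1
slide [ -0.   -0.3 -57.1] roll -0.3
px of press(0,.16,.126) [274.95804721 270.17315206]
[array([195.7, 252.8]), array([216.8, 252.3]), array([219.9, 252.2])]
[198 225  26   4  91] [209.61538462 226.32967033] [-0.0968  0.022 ]
[214 249  11   9  68] [219.13235294 252.61764706] [0.0013 0.0534]
```

The scene camera puts the brass insert at (219,252.6), i.e. press y = 53–55 mm, which agrees with the wrist view's 55. I'll slide it in by 54.5 mm.

Request:
send_rows([
  [0, 0, -1.5],
  [-5, 0, -2],
  [-15, -0.5, -2],
  [-25, -0.5, -2],
  [-35, -0.5, -2],
  [-45, -0.5, -2],
  [-52, -0.5, -2],
  [-54.5, -0.5, -1.5],
], roll=[0, -0.3, -0.3, -0.3, -0.3, -0.3, -0.3, -0.3], claw=[0.6, 0.6, 0.6, 0.6, 0.6, 0.6, 0.6, 0.6])

```text
t: 11.93
eef_pos: [0.6753, -0.1562, 0.1137]
tool_rot: [0.0, 0.752, 0.659, -0.001]
contact_force: [-0.2, 3.3, 4.5]
gripper_width: 0.703
grasp_force: 79.0
```

```bash
python3 ins.py
```

```text
t 11.98 pos [ 0.6753 -0.1562  0.1135] yaw_y -7.6 tilt [-0.001 -0.002 -1.   ] F [-0.3 -3.1  4.7] w 0.704 gf 79.0
slide [ 57.7   1.1 -56.6] roll -0.2
px of press(0,.16,.126) [278.00832267 149.05582561]
[array([195.7, 252.8]), array([216.8, 252.3]), array([219.9, 252.2])]
[198 225  26   4  92] [209.63043478 226.34782609] [-0.0968  0.022 ]
```

Run:
```python
from h import *
a=cv2.imread('pics/wl.png');b=cv2.resize(cv2.imread('pics/wl2.png'),(300,220),interpolation=cv2.INTER_AREA)
t=b[65:120,90:205]  # hole + edge
r=cv2.matchTemplate(a,t,cv2.TM_CCOEFF_NORMED);_,mx,_,loc=cv2.minMaxLoc(r);print(mx,loc,'expected',(220,215))
```

```text
0.4444016218185425 (220, 213) expected (220, 215)
```

Request:
send_rows([
  [1, 0, 0],
  [2, 0, 0],
  [2, 0, 0],
  [2, 0, 0],
  [2, 0, 0],
  [2, 0, 0],
  [2, 0, 0],
  [2, 0, 0],
], roll=[0, 0, 0, 0, 0, 0, 0, 0], claw=[0.6, 0.6, 0.72, 0.75, 0.8, 0.9, 0.9, 0.9])

```text
t: 12.7
eef_pos: [0.676, -0.1509, 0.1136]
tool_rot: [-0.0, 0.751, 0.66, 0.0]
contact_force: [0.5, -0.1, 0.3]
gripper_width: 0.901
grasp_force: 0.0
```

```bash
python3 ins.py; python3 -c "
import cv2
a=cv2.imread('pics/wl.png');b=cv2.imread('pics/sc.png')
import numpy as np
cv2.imwrite('pics/fin.png',np.hstack([cv2.resize(a[150:370,160:400],(436,400)),cv2.resize(b[205:295,165:245],(356,400),interpolation=cv2.INTER_CUBIC)]))"
```

```text
t 12.75 pos [ 0.676  -0.151   0.1136] yaw_y -7.4 tilt [-0.  0. -1.] F [ 0.3 -0.6 -0.5] w 0.899 gf 0.0
slide [ 52.6   1.2 -56.3] roll -0.0
px of press(0,.16,.126) [278.46286081 161.41476195]
[array([195.7, 252.8]), array([216.8, 252.3]), array([219.9, 252.2])]
[198 225  26   4  91] [209.59340659 226.32967033] [-0.0968  0.0219]
```

View pics/fin.png

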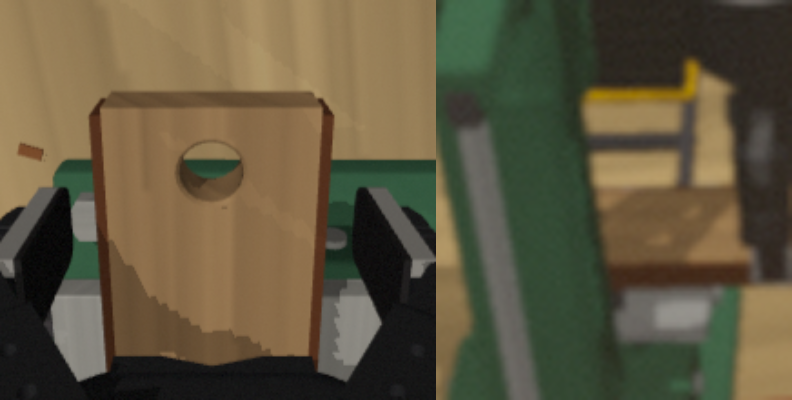

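The plaque is released and lies flat on the bed, clear of the fingers. The hole is at image (275.6,244.1) and the end edge at row 208.9.

Run:
```python
from see import *
for u,v in ((275.6,244.1),(275.6,208.9),(160+108/1.817,300),(160+320/1.817,300)):print(press(u,v,.126))
# pedal approach target: pad point slightly in front of centre
for x in (-.156,-.165): print([org[0]+c*x,org[1]+s*x])
```

```text
t 12.85 pos [ 0.6761 -0.1512  0.1137] yaw_y -7.4 tilt [-0.  0. -1.] F [-0.3 -0.4 -0.4] w 0.896 gf 0.0
slide [ 52.8   1.1 -56.2] roll -0.0
px of press(0,.16,.126) [278.22369659 160.83498033]
[-0.0011  0.1205]
[-0.0011  0.138 ]
[-0.0294  0.09  ]
[0.0294 0.0901]
[np.float64(0.5085163445804931), np.float64(-0.23557707375132764)]
[np.float64(0.49959228753706), np.float64(-0.23441036646775038)]
```

Run:
```python
from see import *
k=1.8167
for u,v in ((70,281),(95,281),(345,281),(355,281)):print(press(160+u/k,150+v/k,.110))
```

```text
t 12.9 pos [ 0.6761 -0.1513  0.1138] yaw_y -7.4 tilt [ 0.  0. -1.] F [0.8 0.1 0.4] w 0.901 gf 0.0
slide [ 52.8   1.  -56.2] roll -0.0
px of press(0,.16,.126) [278.15193524 160.65545953]
[-0.045   0.0761]
[-0.0371  0.0761]
[0.0411 0.0762]
[0.0442 0.0762]
```

Relative to the bed edge in the same view (measured at y = 76, nominal 72 mm), the insert sits within about 1 mm of the punch axis. Now to the pedal: up, out along press −x, then across.

Request:
send_rows([
  [0, 0, -15],
  [0, 0, -45],
  [0, 0, -80],
  [0, 0, -110],
  [0, -15, -130],
  [0, -50, -136],
  [0, -88, -136],
  [0, -126, -136],
], roll=[0, 0, 0, 0, 0, 0, 0, 0], claw=[0.95, 0.95, 0.95, 0.95, 0.5, 0, 0, 0])

```text
t: 13.57
eef_pos: [0.5505, -0.1345, 0.2516]
tool_rot: [0.001, 0.751, 0.66, 0.001]
contact_force: [0.2, -0.1, 0.4]
gripper_width: 0.389
grasp_force: 0.0
```

```bash
python3 -c "
from h import *
go([.505,-.2345,.20],-7.4)"
```

```text
t 13.57 pos [ 0.5505 -0.1345  0.2516] yaw_y -7.4 tilt [ 0.003 -0.001 -1.   ] F [ 0.2 -0.1  0.4] w 0.389 gf 0.0
slide [-105.   -32.3   51.5] roll -0.0
```

Request:
send_rows([
  [-15, -20, 0],
  [-45, -33, 0],
  [-75, -33, 5],
  [-95, -33, 20],
  [-105, -33, 40],
  [-105, -33, 60],
  [-105, -33, 80],
  [-105, -33, 85],
], roll=[0, 0, 0, 0, 0, 0, 0, 0], claw=[0, 0, 0, 0, 0, 0, 0, 0])

```text
t: 14.23
eef_pos: [0.5033, -0.2347, 0.163]
tool_rot: [-0.002, 0.752, 0.66, -0.001]
contact_force: [-0.6, 0.3, -0.2]
gripper_width: 0.001
grasp_force: 0.0
```

```bash
python3 -c "
from h import *
go([.505,-.2345,.145],-7.4)"
```

```text
t 14.23 pos [ 0.5033 -0.2347  0.163 ] yaw_y -7.5 tilt [-0.003  0.001 -1.   ] F [-0.6  0.3 -0.2] w 0.001 gf 0.0
slide [ 0.4  1.7 18. ] roll -0.1
```

Request:
send_rows([
  [0, 0, 8],
  [0, 0, 16],
  [0, 0, 22],
  [0, 0, 27],
  [0, -2, 32],
  [0, -4, 37],
  [0, -5, 42],
  [0, -6, 46],
], roll=[0, 0, 0, 0, 0, 0, 0, 0], claw=[0, 0, 0, 0, 0, 0, 0, 0])

```text
t: 14.9
eef_pos: [0.4993, -0.2341, 0.1187]
tool_rot: [0.0, 0.751, 0.66, 0.0]
contact_force: [1.3, 1.2, 2.8]
gripper_width: 0.004
grasp_force: 1.4
```

Request:
send_rows([
  [0, -1, 3],
  [0, -2, 6],
  [0, -3, 9],
  [0, -4, 12],
  [0, -4, 15],
  [0, -5, 18],
  [0, -5, 20],
  [0, -6, 22],
], roll=[0, 0, 0, 0, 0, 0, 0, 0], claw=[0, 0, 0, 0, 0, 0, 0, 0])

```text
t: 15.57
eef_pos: [0.4946, -0.2335, 0.0978]
tool_rot: [0.001, 0.751, 0.66, 0.001]
contact_force: [3.7, 0.4, 9.3]
gripper_width: 0.001
grasp_force: 4.4
```

Next I'll go slowly, feeling for the stop.

Request:
send_rows([
  [0, 0, 1],
  [0, -0.5, 2],
  [0, -1, 3],
  [0, -1, 4],
  [0, -1, 5],
  [0, -1, 6],
  [0, -1.5, 7],
  [0, -1.5, 7],
], roll=[0, 0, 0, 0, 0, 0, 0, 0], claw=[0, 0, 0, 0, 0, 0, 0, 0])

```text
t: 16.23
eef_pos: [0.4935, -0.2334, 0.0911]
tool_rot: [0.002, 0.751, 0.66, 0.001]
contact_force: [3.2, 0.1, 10.3]
gripper_width: -0.0
grasp_force: 4.9
```

Request:
send_rows([
  [0, 0, 0.5],
  [0, 0, 1],
  [0, 0, 1.5],
  [0, 0, 2],
  [0, -0.5, 2.5],
  [0, -0.5, 3],
  [0, -0.5, 3.5],
  [0, -0.5, 4],
], roll=[0, 0, 0, 0, 0, 0, 0, 0], claw=[0, 0, 0, 0, 0, 0, 0, 0])

```text
t: 16.9
eef_pos: [0.4931, -0.2333, 0.0873]
tool_rot: [0.002, 0.751, 0.66, 0.001]
contact_force: [2.4, 0.2, 10.8]
gripper_width: 0.002
grasp_force: 5.3
```

Request:
send_rows([
  [0, 0, 0.5],
  [0, 0, 1],
  [0, 0, 1.5],
  [0, 0, 2],
  [0, 0, 2.5],
  [0, 0, 3],
  [0, 0, 3],
  [0, 0, 3],
], roll=[0, 0, 0, 0, 0, 0, 0, 0], claw=[0, 0, 0, 0, 0, 0, 0, 0])

```text
t: 17.57
eef_pos: [0.4927, -0.2332, 0.0842]
tool_rot: [0.002, 0.751, 0.66, 0.001]
contact_force: [2.1, 0.5, 11.2]
gripper_width: 0.001
grasp_force: 5.6
```

Request:
send_rows([
  [0, 0, 0.5],
  [0, 0, 1],
  [0, 0, 1.5],
  [0, 0, 2],
  [0, 0, 2.5],
  [0, 0, 3],
  [0, 0, 3],
  [0, 0, 3],
], roll=[0, 0, 0, 0, 0, 0, 0, 0], claw=[0, 0, 0, 0, 0, 0, 0, 0])

```text
t: 18.23
eef_pos: [0.4925, -0.2332, 0.0813]
tool_rot: [0.001, 0.751, 0.66, 0.001]
contact_force: [0.7, 0.8, 12.4]
gripper_width: -0.002
grasp_force: 6.3
```

Request:
send_rows([
  [0, 0, 0.5],
  [0, 0, 1],
  [0, 0, 1.5],
  [0, 0, 2],
  [0, 0, 2.5],
  [0, 0, 3],
  [0, 0, 3],
  [0, 0, 3],
], roll=[0, 0, 0, 0, 0, 0, 0, 0], claw=[0, 0, 0, 0, 0, 0, 0, 0])

```text
t: 18.9
eef_pos: [0.4926, -0.2332, 0.0805]
tool_rot: [0.002, 0.751, 0.66, 0.0]
contact_force: [-7.3, 2.5, 35.9]
gripper_width: -0.0
grasp_force: 17.7
```

The stop has been met: force rose sharply to 36 N at z ≈ 0.0805. I'll ease off a little and hold.

Request:
send_rows([
  [0, 0, -0.5],
  [0, 0, -1],
  [0, 0, -1],
  [0, 0, -1],
  [0, 0, -1],
  [0, 0, -1],
  [0, 0, -1],
  [0, 0, -1],
], roll=[0, 0, 0, 0, 0, 0, 0, 0], claw=[0, 0, 0, 0, 0, 0, 0, 0])

```text
t: 19.57
eef_pos: [0.4925, -0.2332, 0.0807]
tool_rot: [0.002, 0.751, 0.66, 0.0]
contact_force: [-3.6, 3.4, 26.9]
gripper_width: 0.001
grasp_force: 13.7
```

Held at 27 N, so the stop carries about 14 N. Letting the pedal up gently, following its arc.

Request:
send_rows([
  [0, 0, -4],
  [0, 1, -10],
  [0, 3, -17],
  [0, 5, -24],
  [0, 8, -32],
  [0, 10, -40],
  [0, 12, -48],
  [0, 14, -55],
], roll=[0, 0, 0, 0, 0, 0, 0, 0], claw=[0, 0, 0, 0, 0, 0, 0, 0])

```text
t: 20.23
eef_pos: [0.5047, -0.235, 0.1333]
tool_rot: [-0.0, 0.751, 0.66, -0.0]
contact_force: [0.2, 0.3, 1.8]
gripper_width: -0.002
grasp_force: 0.7
```

Request:
send_rows([
  [0, 0, -6],
  [0, 0, -14],
  [0, 0, -25],
  [0, 0, -45],
  [0, -20, -70],
  [0, -20, -90],
  [0, -20, -90],
  [0, -20, -90],
], roll=[0, 0, 0, 0, 0, 0, 0, 0], claw=[0, 0, 0, 0, 0, 0, 0, 0])

```text
t: 20.9
eef_pos: [0.4855, -0.2326, 0.2243]
tool_rot: [0.001, 0.752, 0.66, 0.0]
contact_force: [-1.0, -0.5, -0.2]
gripper_width: 0.002
grasp_force: 0.0
```

Run:
```python
from see import *
ms=bot.camera_model('scene');b=bot.read_camera('scene')[:,:,::-1];a=cv2.imread('pics/sc.png')
d=cv2.absdiff(a,b).max(2)
print('mean diff in plaque/pedal crop',d[235:275,205:235].mean(), d[205:225,195:230].mean())
H=cv2.cvtColor(b,cv2.COLOR_BGR2HSV)
M=((H[...,0]>17)&(H[...,0]<32)&(H[...,1]>130)&(H[...,2]>90)).astype(np.uint8);M[:190]=0;M[300:]=0;M[:,:170]=0;M[:,260:]=0
n,l,st,ce=cv2.connectedComponentsWithStats(M)
for i in range(1,n):
    if st[i,4]>5:print(st[i],ce[i])
```

```text
t 20.95 pos [ 0.4849 -0.2324  0.2231] yaw_y -7.4 tilt [ 0. -0. -1.] F [ 0.7 -1.  -0.1] w 0.002 gf 0.0
slide [158.1 180.1  53.1] roll -0.0
px of press(0,.16,.126) [533.87266913 -12.88865567]
mean diff in plaque/pedal crop 18.929166666666667 27.805714285714284
[198 199  28  30 205] [215.33658537 217.        ]
```

Run:
```python
from h import *
a=cv2.imread('pics/sc.png');b=bot.read_camera('scene')[:,:,::-1]
for n,(y0,y1,x0,x1) in dict(plaque=(258,272,203,232),).items():
    t=a[y0:y1,x0:x1];r=cv2.matchTemplate(b[y0-12:y1+12,x0-12:x1+12].copy(),t,cv2.TM_CCOEFF_NORMED);print(n,cv2.minMaxLoc(r)[1::2])
o=bot.get_obs();print(o['contact_force'],o['joint_vel'].round(3) if hasattr(o['joint_vel'],'round') else o['joint_vel'])
bot.hand_in()
```

```text
plaque (0.8975719809532166, (12, 12))
[-0.00286259  0.17170996  0.37239711] [-0.003  0.009  0.     0.003  0.002  0.001  0.   ]
the job is handed in; nothing more can be done
```

The job is handed in at about 21 s: the plaque lies flat and unmoved on the bed, its insert within about 1 mm of the punch axis; the pedal was held on its stop at 27–36 N and is back up; I did not see the insert flush, since it sits hidden under the punch.

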